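# Shut the socket tray and hold the chest lid at its balance point

### The arm

A 6-joint arm with a two-finger parallel gripper is mounted at the origin on the work surface. World frame = base frame: x ahead of the robot, y to its left, z up, the work surface at z = 0. Lengths are in mm, angles in rad, forces in N, time in s.
With the tool pointing down it reaches from about 350 to 875 mm from the base axis. Payload 4.2 kg.
Tool frame: the origin (TCP) lies at the very end of the fingers, on their centre line; the grasp point (between the pads) lies 19 mm behind it (pinch_z is the distance from the TCP to the grasp point, in mm); z points along the fingers, y is the line along which they close (so a half turn about z gives the same grasp; the last joint's range is limited). The gripper opens to 85 mm and grips with 20 to 120 N. Pads are 22 mm wide; open, the fingers measure 114 mm over their backs; the gripper's body (76 mm by 85 mm) begins 54 mm behind the grasp point. The pads swing forward as they close: fully open they stand 13 mm farther back than shut.
Start: joints at [0.259, 0.385, 0.008, 0, -1.194, -0.259], TCP at [624.979, 0.025, 198.112] pointing down, gripper open.
Joint ranges: [-3.14, 3.14], [-1.21, 2.06], [-1.07, 1.41], [-3.16, 2.05], [-2.99, -0.16], [-3.1, 3.1]. Speed limits (rad/s): [2.79, 2.79, 3.14, 3.14, 3.14, 3.14].

### API

Orientations are given as a unit quaternion [x, y, z, w].
In Python, from bench import * gives the robot as it stands.
- The arm moves only by the tool arm_command, never from a script. Its argument "steps" is one flat list of numbers, 4 for each row, row after row: the shift along the tool's x, y, z in m, then the turn about the tool's z in rad. In form: [tx, ty, tz, roll, tx, ty, tz, roll, ...]. A call has 1 to 20 rows; each row shifts and turns the commanded pose from where the row before left it, along the tool's axes as they then stand; what a row does not reach is not made up. A row lasts 1/8 s, in which the tool goes at most 62.5 mm and 10.7 degrees, less where a joint would pass 70% of its speed; a pose out of reach is approached as far as the arm can. A call with a gripper value outside its range is refused whole. "grip" is the finger opening in m, from 0 to 0.0854, set as the call begins (left out, the last holds). The fingers move at their own pace and stop on an object; the grip force is fixed at half the most. Time passes only in rows, so rows that do not move let the fingers close. It gives the time, the measured TCP pose, the force, the opening and the grip force at its end, in the units of the state.
- read_state(): the state, without advancing time (a new reading comes with each control period).
- get_image(name): name is "scene" or "side" or "wrist"; returns the picture (480x640x3 uint8, red, green, blue); there is no depth.
- get_calibration(name): a dict with "camera_matrix" (3x3 intrinsics, pixels), "k1" (the pictures are not rectified: a ray, as slopes to the right and down, at radius r is drawn at 1 + k1 r^2 times it, then the intrinsics apply), "cam_to_world" (4x4, takes a point from camera to world coordinates). Camera axes: x right, y down, z forward; pixel columns grow to the right and rows downward; lengths in mm; the calibration is good to about 2 mm. A picture is of the moment at which its call begins: read the wrist's pose just before it. get_calibration takes no time and is no camera call; for the wrist camera it gives the pose at the moment of the call.
- job_done(): hands the job in; it is judged then, once.
The state is a dict: "clock": time; "joints": joint angles; "joint_vel": joint speeds; "joint_efforts": joint torques, N m; "position": TCP position; "ee_rot": TCP orientation; "contact_force": force on the tool from outside, world axes, zero at the start; "wrist_torque": the same for the moment, N m; "gripper_width": finger opening in mm; "grasp_force": force on a finger pad.
Only numpy, scipy, OpenCV 4.12 (cv2) and the standard library are available. Lean on these libraries where they do the work, as an engineer would, in place of code of your own. Each camera call takes 0.05 s, during which the arm holds its last target. There are 200 camera calls.

### The job

On the red workshop chest, slide the yellow cover fully shut over the socket tray so that nothing can jump out. Then take the lid by its bar handle, swing it up until it stands straight upright at its balance point, where it would fall neither way, and keep it there: finish while still gripping it, so that a stay can be fitted. Do not let the lid fall over backwards or drop, and leave the spray can, screwdriver, wrench and tape roll where they are.

Things in the scene. Friction and masses are not known exactly. Their poses are not given: they have to be found in the camera images.
- chest: Fixed steel chest, does not move when pushed; body 75 mm high. Origin on the bench surface; its x axis points to the rear (hinge side), y to the chest's left, z up. Red lidded bay: x -70 to 70 mm, y -50 to 150 mm. Grey socket tray unit beside it: x -70 to 110 mm, y -150 to -50 mm; its front half (x -70 to 20) is the open socket tray, the rear half a closed deck on which the cover parks. Guide rails 8 mm high run along both sides of the cover, 83 mm tall in all.
- cover (a joint): Slide of the yellow plastic tray cover (88 x 88 x 5 mm plate, top at 80 mm above the bench): 0 = fully shut over the sockets (end stop, towards the chest's front, -x of the chest), grows towards the rear to 0.085 m fully open; starts 45 to 85 mm open. Stays where it is left; friction about 1.5 N plus light damping.
- cover_grip (a point): Grip point on the black rib on top of the cover: rib 10 mm thick (along chest x), 44 mm long (along chest y), standing 26 mm above the plate (top at 106 mm above the bench). This point is on the rib's centre, 99 mm above the bench.
- lid (a joint): Hinge of the red lid: 0 = shut (as at the start), 1.571 rad = standing straight up, which is its balance point (centre of mass straight above the hinge); stop at 2.1 rad, leaning back. Almost frictionless: let go anywhere else it falls shut or over the back. Lid about 0.3 to 0.55 kg, plate 138 mm from hinge to front edge, 200 mm wide, 6 mm thick.
- lid_bar (a point): Middle of the lid's steel bar handle: a round bar 12 mm in diameter, 110 mm long along the chest's y axis, carried on two legs in the plane of the lid, 178 mm from the hinge axis, 38 mm clear beyond the lid's front edge (about 32 mm free for a finger between bar and lid edge). Shut, it is in front of the chest, 78 mm above the bench; with the lid upright it is at the top, 256 mm above the bench. The bar can turn in a grip.
- lid_hinge (a point): Point on the lid's hinge axis, at the middle of the lid's width, 78 mm above the bench; the axis runs along the chest's y axis. The lid swings from the chest's front upward to the rear.
- spray_can: Bystander: spray can, 60 mm in diameter, 170 mm tall, standing; origin under its centre.
- screwdriver: Bystander: screwdriver lying on the bench in front of the chest; its x axis runs from handle to tip.
- wrench: Bystander: wrench lying on the bench to the right of the chest; its x axis runs along it.
- tape_roll: Bystander: green roll of tape lying flat, 84 mm in diameter, 36 mm high; origin under its centre.

How it is judged:
By the outcome, as a careful person would: the job done as asked, in the order asked, and still so for the second after the job is handed in, while the arm keeps its last pose, push and grip.
It also fails if it takes over 58 s, if anything falls off the work surface, if the arm or the gripper's body presses on something with over 40 N, if the wrist force passes 120 N, or if a joint passes its speed limit or range.

## Working session

There is one attempt and no reset: what is moved stays moved. The work goes in short steps, Python scripts to look and compute and a tool call to move; the robot and the scene stay as the last step left them, time stands still between calls to the robot, and variables do not carry over. Pictures are saved under pics/ and viewed, at most 10 in all, crops included, and the job is handed in when it is done.

Besides the shell and the picture viewer there is one more tool, called after "Call:" in YAML: its name, and indented under it one key for each argument. arm_command: Moves the arm, as the interface text tells. Its arguments: {"type":"object","properties":{"steps":{"type":"array","items":{"type":"number"}},"grip":{"type":"number"}},"required":["steps"]}

```bash
mkdir -p pics; cat > h.py <<'E'
from bench import *
import numpy as np, cv2, json
from scipy.spatial.transform import Rotation as R
def save(cam,fn):
    c=get_calibration(cam); im=get_image(cam); cv2.imwrite('pics/'+fn+'.png',im[:,:,::-1])
    json.dump({k:(np.array(v).tolist()) for k,v in c.items()},open('pics/'+fn+'.json','w'))
def ray(fn,p):
    c=json.load(open('pics/'+fn+'.json'));K=np.array(c['camera_matrix']);T=np.array(c['cam_to_world'])
    d=np.linalg.solve(K,[p[0],p[1],1])[:2]; u=d.copy()
    for _ in range(20): u=d/(1+c['k1']*(u@u))
    v=T[:3,:3]@np.array([*u,1]); return T[:3,3],v/np.linalg.norm(v)
def tri(*obs):
    A=np.zeros((3,3));b=np.zeros(3);L=[]
    for fn,p in obs:
        o,v=ray(fn,p);P=np.eye(3)-np.outer(v,v);A+=P;b+=P@o;L.append((o,P))
    x=np.linalg.solve(A,b);return x.round(1),[round(float(np.linalg.norm(P@(x-o))),1) for o,P in L]
def atz(fn,p,z):
    o,v=ray(fn,p);return (o+v*(z-o[2])/v[2]).round(1)
def proj(fn,X):
    c=json.load(open('pics/'+fn+'.json'));K=np.array(c['camera_matrix']);T=np.array(c['cam_to_world'])
    q=T[:3,:3].T@(np.array(X)-T[:3,3]);u=q[:2]/q[2];u=u*(1+c['k1']*(u@u));return (K@[*u,1])[:2].round(1)
E
python3 - <<'E'
from h import *
for c in('scene','side','wrist'): save(c,c+'0')
s=read_state();print(s['clock'],s['position'],s['ee_rot'],s['contact_force'])
for c in('scene','side','wrist'): print(np.round(get_calibration(c)['cam_to_world'],2))
E
```

```text
0.15 [6.24529700e+02 6.49865286e-03 1.97281047e+02] [-7.07066628e-01  7.07146459e-01  5.33756595e-04 -6.19483448e-04] [0.80759149 1.11964902 0.8458318 ]
[[-5.40000e-01  4.60000e-01 -7.00000e-01  1.15453e+03]
 [ 8.40000e-01  3.20000e-01 -4.40000e-01  3.71960e+02]
 [ 2.00000e-02 -8.30000e-01 -5.60000e-01  5.54840e+02]
 [ 0.00000e+00  0.00000e+00  0.00000e+00  1.00000e+00]]
[[ 9.8000e-01 -8.0000e-02  1.6000e-01  3.6881e+02]
 [-1.7000e-01 -5.4000e-01  8.2000e-01 -8.9834e+02]
 [ 2.0000e-02 -8.4000e-01 -5.5000e-01  7.1388e+02]
 [ 0.0000e+00  0.0000e+00  0.0000e+00  1.0000e+00]]
[[-1.0000e+00  0.0000e+00 -0.0000e+00  6.2536e+02]
 [ 0.0000e+00  9.6000e-01  2.9000e-01 -7.3380e+01]
 [ 0.0000e+00  2.9000e-01 -9.6000e-01  3.7300e+02]
 [ 0.0000e+00  0.0000e+00  0.0000e+00  1.0000e+00]]
```

View pics/scene0.png

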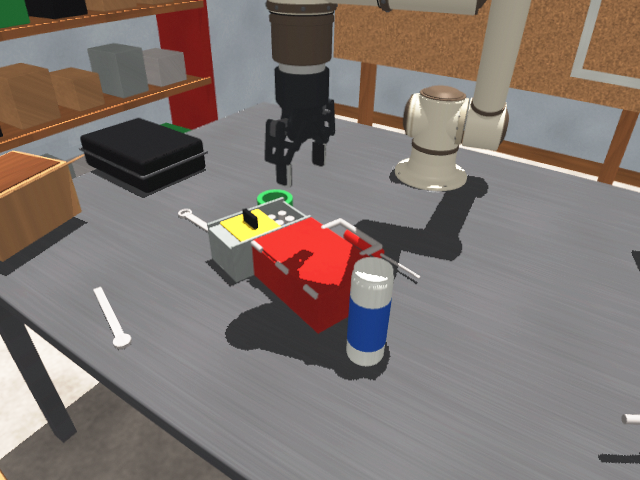

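View pics/side0.png

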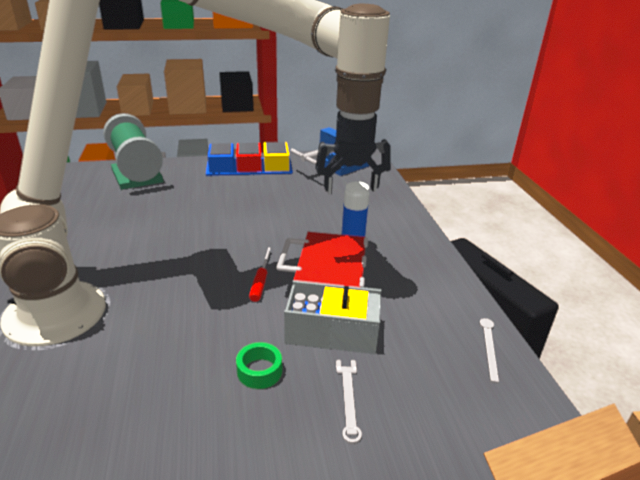

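View pics/wrist0.png

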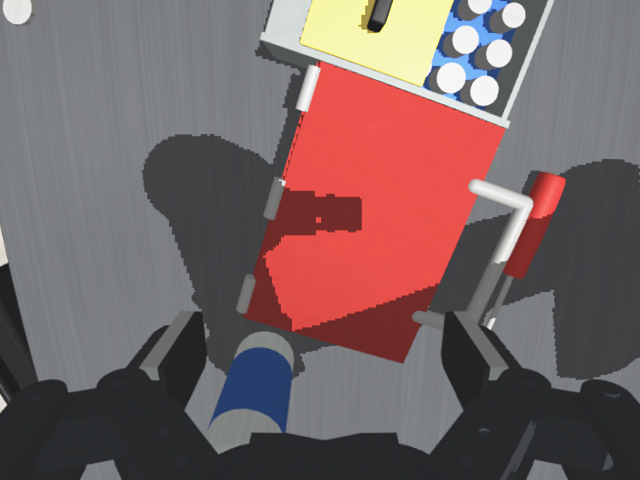

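The wrist view shows the lid (corners ~(318,62), (508,125), (404,362)), the bar from (527,205) to about (465,322), and the rib at ~(380,12). The spray can stands behind and to the left, the screwdriver lies under the bar, and the cover is partly open. I'll enlarge the two fixed views to triangulate.

```bash
python3 - <<'E'
from h import *
a=cv2.imread('pics/scene0.png')[190:340,200:400];b=cv2.imread('pics/side0.png')[215:365,230:430]
f=lambda i:cv2.resize(i,None,fx=4,fy=4,interpolation=cv2.INTER_CUBIC)
cv2.imwrite('pics/cs.png',f(a));cv2.imwrite('pics/cd.png',f(b))
for p in[(318,62),(508,125),(404,362),(240,315)]:print(atz('wrist0',p,81))
print(atz('wrist0',(527,205),78),atz('wrist0',(465,322),78),atz('wrist0',(380,12),106))
E
```

```text
[ 628.7 -111.4   81. ]
[495.2 -71.4  81. ]
[558.6 118.4  81. ]
[691.6  74.8  81. ]
[472.3 -13.5  78. ] [510.1  83.5  78. ] [ 591.1 -137.   106. ]
```

View pics/cs.png

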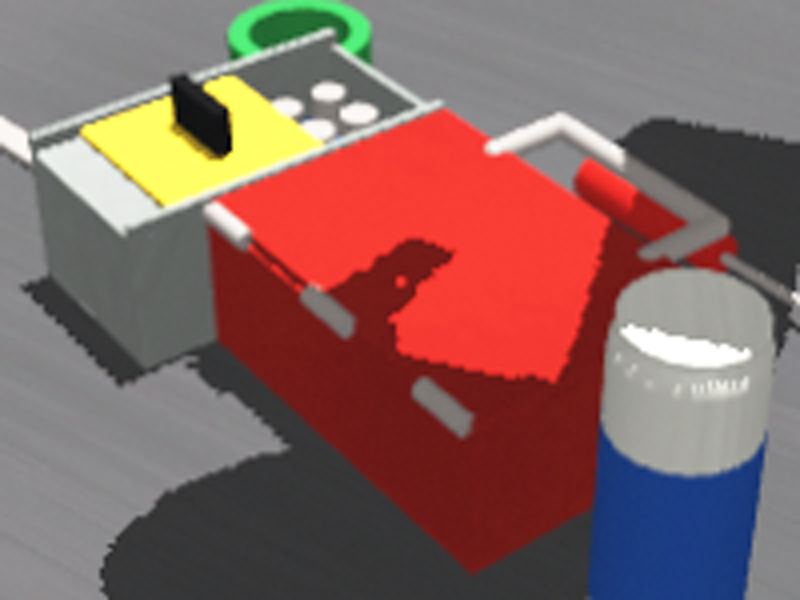

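View pics/cd.png

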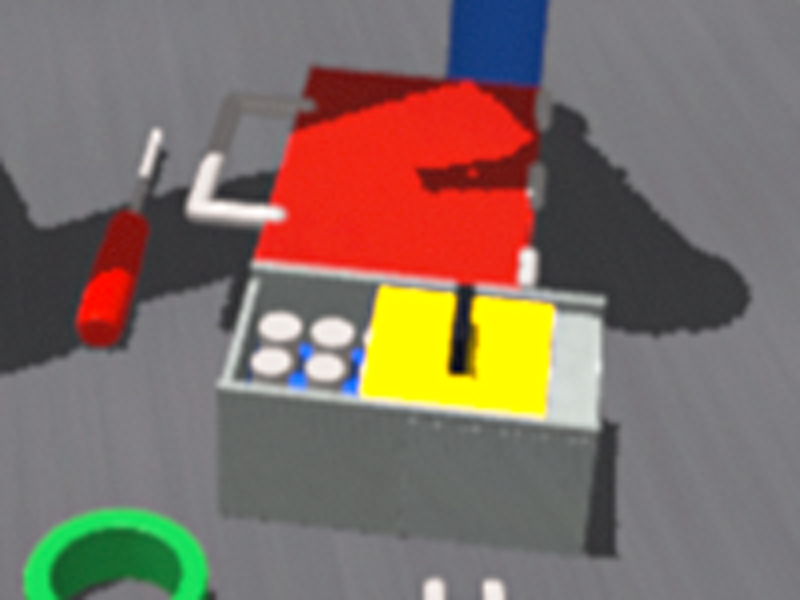

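```bash
python3 - <<'E'
from h import *
S=lambda x,y:('scene0',(200+(x-1.5)/4,190+(y-1.5)/4));D=lambda x,y:('side0',(230+(x-1.5)/4,215+(y-1.5)/4));W=lambda x,y:('wrist0',(x,y))
print('barR',tri(S(560,120),D(195,208),W(525,204)))
print('barL',tri(S(725,224),D(234,100)))
print('ribFarEnd(-y)',tri(S(180,78),D(461,332)))
print('ribNearEnd(+y)',tri(S(222,112),D(465,291),W(390,-15+0)) if 0 else tri(S(222,112),D(465,291)))
print('lidFR',tri(S(443,110),W(508,125)),'lidFL',tri(D(312,68),W(404,362)))
# model fit: chest yaw & origin from wrist lid corners at z=81
P=np.array([atz('wrist0',p,81)[:2] for p in[(318,62),(508,125),(404,362),(240,315)]])
M=np.array([[70,-50],[-68,-50],[-68,150],[70,150]])
Pc=P-P.mean(0);Mc=M-M.mean(0);H=Mc.T@Pc;th=np.arctan2(H[0,1]-H[1,0],H[0,0]+H[1,1])
r=np.array([[np.cos(th),-np.sin(th)],[np.sin(th),np.cos(th)]]);o=P.mean(0)-r@M.mean(0)
print('yaw',th,'o',o,(M@r.T+o-P).round(1))
for n,q in dict(bar=(-108,50),hinge=(70,50),barR=(-108,-5),barL=(-108,105),ribshut=(-25,-100)).items():print(n,(r@q+o).round(1))
for z,p in((5,(10,6)),):pass
for lx in(55,60,65):print(lx,(r@(-25+lx,-100)+o).round(1))
for q,z in(((-108,-5),78),((-108,105),78),((-25+45,-100),106)):
  X=[*(r@q+o),z];print(((proj('scene0',X)-[200,190])*4),((proj('side0',X)-[230,215])*4),proj('wrist0',X))
# can
print('can top',tri(('side0',(357,187)),('scene0',(372,270))))
E
```

```text
barR (array([473.4, -14.5,  78.9]), [0.6, 0.6, 0.9])
barL (array([508.1,  93.5,  77.4]), [1.4, 1.4])
ribFarEnd(-y) (array([ 580.6, -167.5,  104. ]), [0.6, 0.6])
ribNearEnd(+y) (array([ 590.8, -133.2,  101.3]), [0.9, 0.9])
lidFR (array([492.8, -71.4,  75.5]), [0.1, 0.1]) lidFL (array([558.9, 119.1,  78.8]), [0.9, 0.9])
yaw -0.31749385442097183 o [576.96564656 -44.58885264] [[-0.8 -2.5]
 [ 1.6  0.5]
 [ 0.6  0.7]
 [-1.3  1.3]]
bar [490.   36.6]
hinge [659.1 -18.9]
barR [472.8 -15.6]
barL [507.1  88.9]
ribshut [ 522.  -131.8]
55 [ 574.2 -149. ]
60 [ 579.  -150.5]
65 [ 583.7 -152.1]
[557.2 120. ] [194.  208.8] [526.7 202.2]
[713.2 219.2] [230.4 100.4] [467.9 327.9]
[232.4  72.8] [416.  301.6] [424.2  -2.8]
can top (array([686.4, 162.5, 166.3]), [0.8, 0.8])
```

Call:
arm_command:
  steps: [0, 0, 0, 0.08, 0, 0, 0, 0.08, 0, 0, 0, 0.08, 0, 0, 0, 0.0775, 0.03, -0.0026, 0, 0, 0.0415, -0.0026, 0, 0, 0.042, -0.0027, 0.015, 0, 0.042, -0.0026, 0.02, 0, 0, 0, 0.02, 0, 0, 0, 0, 0, 0, 0, 0, 0]
  grip: 0.05

```text
clock: 1.52
position: [587.1, -150.8, 143.8]
ee_rot: [-0.587, 0.81, -0.0, 0.0]
contact_force: [-0.1, 0.2, 0.5]
gripper_width: 50.1
grasp_force: 0.0
```

```bash
python3 - <<'E'
from h import *
s=read_state();print(s['clock'],s['position'],s['gripper_width'],R.from_quat(s['ee_rot']).as_matrix().round(3).tolist())
save('wrist','w1'); save('side','side1')
a=cv2.imread('pics/side1.png')[195:345,250:450]
b=cv2.imread('pics/w1.png')
cv2.imwrite('pics/v1.png',np.hstack([cv2.resize(b,(480,360)),cv2.resize(a,(320,240))[:,:][:].copy() if 0 else cv2.copyMakeBorder(cv2.resize(a,(320,240)),0,120,0,0,0)]))
E
```

```text
1.525 [ 587.05457006 -150.78212538  143.82275551] 50.08249282576019 [[-0.311, -0.95, 0.001], [-0.95, 0.311, -0.0], [0.0, -0.001, -1.0]]
```

View pics/v1.png

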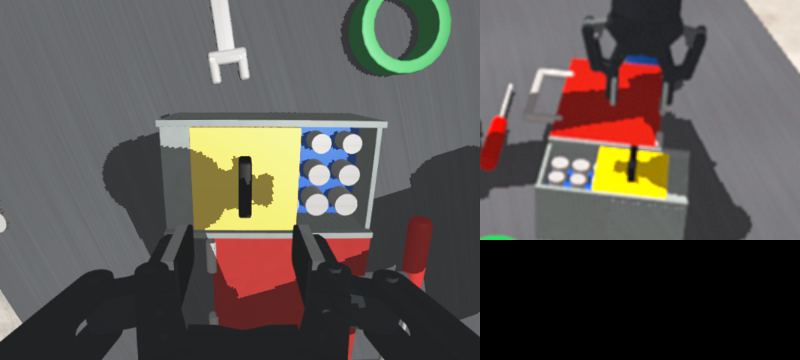

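Wrist view (scaled 0.75): the rib is at about (245,186), vertical and midway between the fingers (182 and 300), so the yaw is right.

```bash
python3 - <<'E'
from h import *
c=R.from_quat(read_state()['ee_rot']).as_matrix()
for p in((245,157),(245,215)):
  X=atz('w1',np.array(p)/.75,106);print(X,(c.T@(X-read_state()['position'])).round(1))
E
```

```text
[ 577.8 -176.3  106. ] [27.5  1.1 38.2]
[ 591.6 -133.9  106. ] [-17.1   1.1  38.2]
```

Call:
arm_command:
  steps: [0, 0, 0.02, 0, 0, 0, 0.02, 0, 0, 0, 0.016, 0, 0, 0, 0, 0, 0, 0, 0, 0]

```text
clock: 2.25
position: [587.2, -151.0, 88.0]
ee_rot: [-0.587, 0.81, -0.001, 0.001]
contact_force: [0.0, 0.5, -0.3]
gripper_width: 49.7
grasp_force: 0.0
```

Call:
arm_command:
  steps: [0, 0, 0, 0, 0, 0, 0, 0, 0, 0, 0, 0, 0, 0, 0, 0, 0, 0, 0, 0, 0, 0, 0, 0]
  grip: 0.0

```text
clock: 3.0
position: [586.4, -151.0, 87.1]
ee_rot: [-0.586, 0.81, 0.0, -0.0]
contact_force: [0.7, 0.2, 0.5]
gripper_width: 0.1
grasp_force: 0.0
```

The fingers closed completely without catching anything, so I'll look.

```bash
python3 - <<'E'
from h import *
save('wrist','w2'); save('side','side2')
a=cv2.imread('pics/side2.png')[195:345,250:450]
b=cv2.imread('pics/w2.png')
cv2.imwrite('pics/v2.png',np.hstack([cv2.resize(b,(400,300)),cv2.resize(a,(400,300))]))
E
```

```text
(no output)
```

View pics/v2.png

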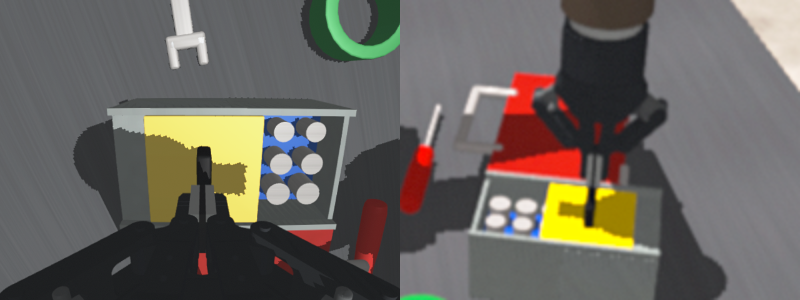

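```bash
python3 - <<'E'
from h import *
s=read_state();print(s['gripper_width'],s['grasp_force'],s['contact_force'],s['position'])
b=cv2.imread('pics/w2.png')
for r in(260,280,300,320,340,360,400):print(r,b[r,270:380:4].mean(1).astype(int).tolist())
E
```

```text
0.4272332085276715 0.0 [-0.06627479 -0.29476763  0.49911544] [ 586.39705338 -150.99361982   87.07421977]
260 [97, 96, 97, 97, 97, 97, 97, 97, 97, 96, 97, 62, 26, 51, 56, 61, 63, 51, 177, 203, 202, 183, 202, 204, 183, 203, 204, 204]
280 [97, 97, 97, 97, 97, 98, 97, 96, 97, 97, 97, 78, 26, 25, 25, 26, 60, 63, 97, 97, 96, 97, 97, 97, 97, 97, 96, 97]
300 [96, 96, 96, 96, 97, 97, 96, 97, 96, 85, 84, 85, 84, 27, 27, 85, 85, 85, 92, 96, 97, 97, 97, 97, 96, 97, 97, 97]
320 [96, 96, 96, 97, 31, 32, 31, 31, 31, 84, 85, 85, 84, 29, 28, 85, 85, 85, 85, 29, 32, 31, 32, 80, 196, 196, 196, 196]
340 [96, 95, 96, 32, 32, 32, 32, 31, 83, 85, 84, 85, 58, 27, 29, 84, 84, 84, 85, 56, 31, 32, 31, 31, 84, 194, 195, 195]
360 [39, 30, 31, 32, 31, 31, 31, 31, 32, 31, 32, 30, 32, 33, 34, 32, 31, 31, 31, 32, 31, 30, 32, 32, 31, 31, 30, 46]
400 [31, 31, 31, 31, 31, 30, 32, 32, 31, 31, 32, 32, 39, 33, 33, 32, 34, 29, 31, 31, 31, 31, 30, 31, 31, 32, 30, 31]
```

Call:
arm_command:
  steps: [0, 0, 0, 0, 0, 0, 0, 0, 0, 0.005, 0, 0, 0, 0.005, 0, 0, 0, 0.005, 0, 0, 0, 0, 0, 0]

```text
clock: 3.85
position: [571.8, -146.2, 87.3]
ee_rot: [-0.587, 0.81, -0.0, 0.0]
contact_force: [-0.2, 0.0, 0.0]
gripper_width: -0.1
grasp_force: 0.0
```

```bash
python3 - <<'E'
from h import *
save('wrist','w3')
a=cv2.imread('pics/w2.png')[200:360,220:430];b=cv2.imread('pics/w3.png')[200:360,220:430]
cv2.imwrite('pics/v3.png',cv2.resize(np.hstack([a,b]),None,fx=1.9,fy=1.9,interpolation=cv2.INTER_CUBIC))
E
```

```text
(no output)
```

View pics/v3.png

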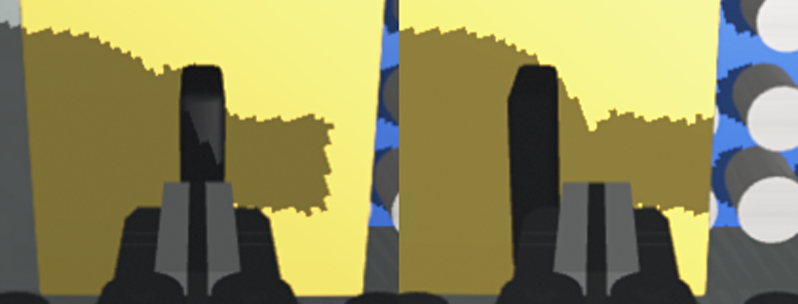

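```bash
python3 - <<'E'
from h import *
s=read_state();p=np.array(s['position']);print(p)
crop=lambda q:((q-[220,200])*1.9).round()
for fn,P in(('w2',[586.4,-151,87.1]),('w3',p)):
  for dz in(-10,0,10,20,30):print(fn,dz,crop(proj(fn,np.array(P)+[0,0,dz])))
w2=lambda x,y:('w2',(220+x/1.9,200+y/1.9));w3=lambda x,y:('w3',(220+(x-399)/1.9,200+y/1.9))
print('rib far end L',tri(('w1',(239/.75,157/.75)),w2(182,68)),tri(w2(182,68),w3(520,68)))
print('rib far R',tri(('w1',(252/.75,157/.75)),w2(221,68)),tri(w2(221,68),w3(558,68)))
print(read_state()['joints'])
for z in(80,95,106):print(atz(*w3(530,68),z),atz(*w3(512,275),z))
E
```

```text
[ 572.07691329 -146.23308979   87.31558722]
w2 -10 [200. 144.]
w2 0 [200. 159.]
w2 10 [200. 176.]
w2 20 [200. 194.]
w2 30 [200. 215.]
w3 -10 [198. 145.]
w3 0 [199. 160.]
w3 10 [199. 176.]
w3 20 [199. 195.]
w3 30 [199. 215.]
rib far end L (array([ 584.1, -172.1,   78.7]), [0.0, 0.0]) (array([ 584.5, -171. ,   74.5]), [0.0, 0.0])
rib far R (array([ 574.6, -168.9,   78.5]), [0.4, 0.4]) (array([ 575. , -168.7,   77.3]), [0.0, 0.0])
[ 2.38337747e-02  4.26405227e-01 -2.27910694e-01  9.53146834e-05
 -9.16196547e-01 -3.41174409e-01]
[ 581.2 -171.5   80. ] [ 605.3 -118.7   80. ]
[ 578.6 -175.2   95. ] [ 600.7 -126.6   95. ]
[ 576.7 -177.8  106. ] [ 597.4 -132.5  106. ]
```

```bash
python3 - <<'E'
from h import *
c=R.from_quat(read_state()['ee_rot']).as_matrix();P=np.array([586.4,-151,87.1])
b=cv2.imread('pics/side2.png')
for r in range(270,312,3):print(r,b[r,334:362:2].mean(1).astype(int).tolist())
print('tip',tri(('side2',(346,286.5)),('w2',(325,296))))
for xt in(-11,0,11):
  for dz in(0,10,20,30,40): print(xt,dz,((proj('w2',P+c@[xt,0,-dz])-[220,200])*1.9).round(),proj('side2',P+c@[xt,0,-dz]))
E
```

```text
270 [83, 81, 97, 56, 34, 36, 35, 33, 34, 33, 36, 38, 41, 39]
273 [99, 102, 102, 79, 34, 105, 85, 86, 88, 36, 43, 51, 53, 51]
276 [101, 99, 101, 74, 40, 113, 76, 105, 101, 37, 44, 50, 50, 54]
279 [102, 101, 100, 68, 47, 116, 67, 108, 91, 35, 45, 53, 50, 97]
282 [98, 97, 98, 55, 49, 116, 63, 110, 78, 34, 49, 51, 50, 99]
285 [186, 181, 185, 170, 153, 116, 59, 114, 106, 96, 103, 54, 60, 103]
288 [169, 165, 161, 169, 177, 82, 45, 100, 143, 151, 160, 115, 90, 91]
291 [169, 169, 169, 169, 170, 53, 16, 142, 170, 170, 168, 163, 96, 99]
294 [170, 169, 169, 170, 164, 45, 16, 143, 132, 90, 92, 94, 95, 95]
297 [89, 114, 123, 124, 85, 40, 30, 85, 95, 96, 95, 95, 96, 95]
300 [94, 95, 94, 95, 54, 28, 35, 91, 96, 95, 95, 96, 96, 95]
303 [140, 158, 111, 106, 49, 20, 46, 94, 96, 96, 95, 96, 95, 95]
306 [169, 169, 169, 170, 65, 20, 52, 95, 94, 94, 95, 95, 95, 95]
309 [169, 169, 169, 169, 162, 158, 160, 141, 157, 94, 93, 94, 96, 95]
tip (array([ 583.2, -161.7,  125.5]), [0.2, 0.2])
-11 0 [200. 200.] [345.4 295.1]
-11 10 [200. 219.] [345.8 291.1]
-11 20 [200. 239.] [346.1 287.1]
-11 30 [200. 262.] [346.4 283. ]
-11 40 [201. 287.] [346.7 278.8]
0 0 [200. 159.] [345.  298.6]
0 10 [200. 176.] [345.3 294.6]
0 20 [200. 194.] [345.6 290.5]
0 30 [200. 215.] [345.9 286.4]
0 40 [201. 238.] [346.3 282.3]
11 0 [200. 117.] [344.5 302.2]
11 10 [200. 131.] [344.8 298.1]
11 20 [200. 148.] [345.1 294.1]
11 30 [200. 166.] [345.5 289.9]
11 40 [201. 187.] [345.8 285.7]
```

The picture contradicts the stated TCP. Triangulated from the side and wrist views, the real closed fingertips are at z≈125 while the state reads 87, so they end about 38 mm short of the reported TCP and passed over the rib. The wrist camera is consistent with the kinematics: it puts the rib base at 78, where 80 is expected. I'll use this 38 mm offset, checking contact force as I go down.

Call:
arm_command:
  steps: [0, -0.005, 0, 0, 0, -0.005, 0, 0, 0, -0.005, 0, 0, 0, 0, 0, 0, 0, 0, 0, 0, 0, 0, 0.01, 0, 0, 0, 0.01, 0, 0, 0, 0, 0]
  grip: 0.05

```text
clock: 4.9
position: [585.3, -150.9, 65.6]
ee_rot: [-0.586, 0.81, 0.001, -0.001]
contact_force: [0.0, -1.0, -0.5]
gripper_width: 49.9
grasp_force: 0.0
```

Call:
arm_command:
  steps: [0, 0, 0.006, 0, 0, 0, 0.006, 0, 0, 0, 0.002, 0, 0, 0, 0, 0]

```text
clock: 5.4
position: [586.3, -151.0, 52.9]
ee_rot: [-0.586, 0.81, 0.0, -0.0]
contact_force: [-0.7, -0.4, 0.8]
gripper_width: 49.7
grasp_force: 0.0
```

Call:
arm_command:
  steps: [0, 0, 0, 0, 0, 0, 0, 0, 0, 0, 0, 0, 0, 0, 0, 0, 0, 0, 0, 0, 0, 0, 0, 0]
  grip: 0.0

```text
clock: 6.15
position: [586.5, -151.0, 53.5]
ee_rot: [-0.586, 0.81, -0.0, 0.0]
contact_force: [-0.8, 0.6, 3.6]
gripper_width: 8.7
grasp_force: 60.2
```

Gripped. Sliding shut.

Call:
arm_command:
  steps: [0, 0.005, 0, 0, 0, 0.008, 0, 0, 0, 0.01, 0, 0, 0, 0.01, 0, 0, 0, 0.01, 0, 0, 0, 0.01, 0, 0, 0, 0.005, 0, 0, 0, 0.002, 0, 0, 0, 0, 0, 0]

```text
clock: 7.28
position: [529.1, -132.0, 53.4]
ee_rot: [-0.586, 0.81, 0.0, -0.0]
contact_force: [-0.6, 1.7, 6.6]
gripper_width: 8.7
grasp_force: 60.9
```

Call:
arm_command:
  steps: [0, 0.002, 0, 0, 0, 0.001, 0, 0, 0, 0.001, 0, 0, 0, 0, 0, 0]

```text
clock: 7.78
position: [525.9, -131.0, 53.4]
ee_rot: [-0.587, 0.81, -0.0, 0.0]
contact_force: [1.5, 0.4, 5.4]
gripper_width: 8.7
grasp_force: 60.7
```

Call:
arm_command:
  steps: [0, 0.001, 0, 0, 0, 0.001, 0, 0, 0, 0.001, 0, 0, 0, 0, 0, 0]

```text
clock: 8.28
position: [523.1, -130.0, 53.5]
ee_rot: [-0.587, 0.81, -0.0, 0.0]
contact_force: [0.7, 0.5, 5.2]
gripper_width: 8.5
grasp_force: 60.7
```

Call:
arm_command:
  steps: [0, 0.001, 0, 0, 0, 0.001, 0, 0, 0, 0.001, 0, 0, 0, 0, 0, 0]

```text
clock: 8.78
position: [523.0, -129.9, 53.5]
ee_rot: [-0.587, 0.81, -0.002, 0.002]
contact_force: [7.8, -5.5, -0.3]
gripper_width: 8.6
grasp_force: 60.0
```

The cover is against its end stop at (523,-130), where (522,-132) was expected. Releasing, rising and going over to the bar.

Call:
arm_command:
  steps: [0, 0, 0, 0, 0, 0, 0, 0, 0, 0, 0, 0, 0, 0, 0, 0, 0, 0, -0.02, 0, 0, 0, -0.03, 0, 0, 0, 0, 0]
  grip: 0.04

```text
clock: 9.65
position: [521.5, -129.1, 105.5]
ee_rot: [-0.587, 0.81, -0.002, 0.002]
contact_force: [0.3, 0.3, -0.5]
gripper_width: 39.6
grasp_force: 0.0
```

Call:
arm_command:
  steps: [-0.025, 0.013, 0, 0, -0.035, 0.02, 0, 0, -0.035, 0.02, 0, 0, -0.035, 0.02, 0, 0, -0.018, 0.0075, 0, 0, 0, 0, 0, 0, 0, 0, 0, 0, 0, 0, 0, 0]
  grip: 0.03

```text
clock: 10.65
position: [489.5, 35.8, 102.8]
ee_rot: [-0.586, 0.81, 0.0, -0.0]
contact_force: [0.0, 1.0, -0.1]
gripper_width: 30.1
grasp_force: 0.0
```

```bash
python3 - <<'E'
from h import *
s=read_state();print(s['position'])
save('wrist','w4');save('side','side4')
a=cv2.imread('pics/side4.png')[195:345,230:430]
b=cv2.imread('pics/w4.png')
cv2.imwrite('pics/v4.png',np.hstack([cv2.resize(b,(480,360)),cv2.copyMakeBorder(cv2.resize(a,(320,240)),0,120,0,0,0)]))
c=R.from_quat(s['ee_rot']).as_matrix();P=np.array(s['position'])
print([ (n,(proj('w4',X)*.75).round()) for n,X in dict(barR=[473,-15.3,78],barL=[507.5,90,78],tip=P+c@[0,0,-38],tip11=P+c@[11,0,-38]).items()])
E
```

```text
[489.47186572  35.84260937 102.82857836]
[('barR', array([243., 121.])), ('barL', array([244., 270.])), ('tip', array([244., 242.])), ('tip11', array([244., 222.]))]
```

View pics/v4.png

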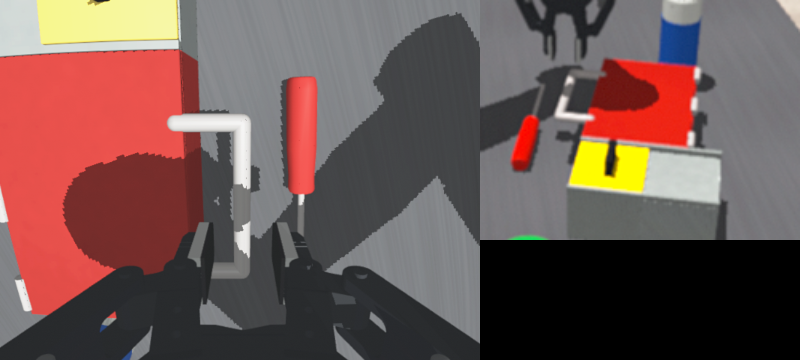

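The cover is shut. The bar (x≈242) runs midway between the fingers (~245), and the screwdriver is well below them. Descending.

Call:
arm_command:
  steps: [0, 0, 0.02, 0, 0, 0, 0.02, 0, 0, 0, 0.01, 0, 0, 0, 0.01, 0, 0, 0, 0, 0]

```text
clock: 11.38
position: [489.4, 36.4, 42.6]
ee_rot: [-0.586, 0.81, 0.0, -0.001]
contact_force: [-0.4, 0.3, -0.4]
gripper_width: 30.0
grasp_force: 0.0
```

Call:
arm_command:
  steps: [0, 0, 0.006, 0, 0, 0, 0.006, 0, 0, 0, 0.006, 0, 0, 0, 0.002, 0, 0, 0, 0, 0]

```text
clock: 12.0
position: [489.6, 36.6, 22.9]
ee_rot: [-0.586, 0.81, 0.0, -0.0]
contact_force: [-0.2, 0.5, -0.2]
gripper_width: 29.8
grasp_force: 0.0
```

Call:
arm_command:
  steps: [0, 0, 0, 0, 0, 0, 0, 0, 0, 0, 0, 0, 0, 0, 0, 0, 0, 0, 0, 0]
  grip: 0.0

```text
clock: 12.62
position: [490.5, 36.5, 23.4]
ee_rot: [-0.587, 0.81, -0.0, 0.001]
contact_force: [4.2, -3.8, -1.9]
gripper_width: 9.9
grasp_force: 58.4
```

```bash
python3 - <<'E'
import numpy as np
a=np.radians([0,1,3,5.5,8,10.5,13,15.5,18,20.5,23,25.5,28,30.5,33,35.5,38,40,41,42, 42.01,43,45,47.5,50,52.5,55,57.5,60,62.5,65,67.5,70,72.5,75,77.5,79,80])
f=178*(1-np.cos(a));u=178*np.sin(a);d=np.c_[-np.diff(f),-np.diff(u)]/1000
for r in(d[:19],d[19:]):print(', '.join('0, %.4f, %.4f, 0'%tuple(x) for x in r))
E
```

```text
0, -0.0000, -0.0031, 0, 0, -0.0002, -0.0062, 0, 0, -0.0006, -0.0077, 0, 0, -0.0009, -0.0077, 0, 0, -0.0012, -0.0077, 0, 0, -0.0016, -0.0076, 0, 0, -0.0019, -0.0075, 0, 0, -0.0022, -0.0074, 0, 0, -0.0026, -0.0073, 0, 0, -0.0029, -0.0072, 0, 0, -0.0032, -0.0071, 0, 0, -0.0035, -0.0069, 0, 0, -0.0038, -0.0068, 0, 0, -0.0041, -0.0066, 0, 0, -0.0044, -0.0064, 0, 0, -0.0046, -0.0062, 0, 0, -0.0039, -0.0048, 0, 0, -0.0020, -0.0024, 0, 0, -0.0021, -0.0023, 0
0, -0.0000, -0.0000, 0, 0, -0.0021, -0.0023, 0, 0, -0.0043, -0.0045, 0, 0, -0.0056, -0.0054, 0, 0, -0.0058, -0.0051, 0, 0, -0.0061, -0.0049, 0, 0, -0.0063, -0.0046, 0, 0, -0.0065, -0.0043, 0, 0, -0.0066, -0.0040, 0, 0, -0.0068, -0.0037, 0, 0, -0.0070, -0.0034, 0, 0, -0.0071, -0.0031, 0, 0, -0.0072, -0.0028, 0, 0, -0.0074, -0.0025, 0, 0, -0.0075, -0.0022, 0, 0, -0.0075, -0.0018, 0, 0, -0.0046, -0.0009, 0, 0, -0.0031, -0.0006, 0
```

Call:
arm_command:
  steps: [0, 0, -0.0031, 0, 0, -0.0002, -0.0062, 0, 0, -0.0006, -0.0077, 0, 0, -0.0009, -0.0077, 0, 0, -0.0012, -0.0077, 0, 0, -0.0016, -0.0076, 0, 0, -0.0019, -0.0075, 0, 0, 0, 0, 0]

```text
clock: 13.62
position: [496.1, 34.7, 70.4]
ee_rot: [-0.586, 0.81, 0.0, 0.0]
contact_force: [5.9, -2.1, -6.0]
gripper_width: 10.2
grasp_force: 58.3
```

Call:
arm_command:
  steps: [0, -0.0022, -0.0074, 0, 0, -0.0026, -0.0073, 0, 0, -0.0029, -0.0072, 0, 0, -0.0032, -0.0071, 0, 0, -0.0035, -0.0069, 0, 0, -0.0038, -0.0068, 0, 0, -0.0041, -0.0066, 0, 0, -0.0044, -0.0064, 0, 0, -0.0046, -0.0062, 0, 0, -0.0039, -0.0048, 0, 0, -0.002, -0.0024, 0, 0, -0.0021, -0.0023, 0, 0, 0, 0, 0]

```text
clock: 15.25
position: [530.8, 23.0, 143.0]
ee_rot: [-0.586, 0.81, 0.002, -0.001]
contact_force: [-7.0, 6.5, 4.5]
gripper_width: 9.5
grasp_force: 58.6
```

Call:
arm_command:
  steps: [0, -0.0021, -0.0023, 0, 0, -0.0043, -0.0045, 0, 0, -0.0056, -0.0054, 0, 0, -0.0058, -0.0051, 0, 0, -0.0061, -0.0049, 0, 0, -0.0063, -0.0046, 0, 0, -0.0065, -0.0043, 0, 0, -0.0066, -0.004, 0, 0, 0, 0, 0]

```text
clock: 16.38
position: [573.7, 8.8, 181.5]
ee_rot: [-0.587, 0.81, -0.001, 0.0]
contact_force: [-8.4, 4.9, 12.8]
gripper_width: 10.0
grasp_force: 60.8
```

The force is radially outward, about 16 N: the tool sits ~4 mm above the planned circle because the bar has shifted in the pads. I'll raise the path by 4 mm and carry on.

Call:
arm_command:
  steps: [0, 0, -0.004, 0, 0, -0.0034, -0.0019, 0, 0, -0.0034, -0.0018, 0, 0, -0.007, -0.0034, 0, 0, -0.0071, -0.0031, 0, 0, -0.0072, -0.0028, 0, 0, -0.0074, -0.0025, 0, 0, -0.0037, -0.0011, 0, 0, 0, 0, 0]

```text
clock: 17.5
position: [612.5, -4.0, 199.5]
ee_rot: [-0.587, 0.81, -0.001, 0.001]
contact_force: [-2.1, 1.8, 6.0]
gripper_width: 9.6
grasp_force: 61.5
```

Call:
arm_command:
  steps: [0, -0.004, -0.002, 0, 0, -0.0075, -0.003, 0, 0, -0.0076, -0.002, 0, 0, -0.0077, -0.0015, 0, 0, -0.0077, -0.001, 0, 0, -0.006, -0.0005, 0, 0, -0.004, 0, 0, 0, 0, 0, 0, 0, 0, 0, 0]

```text
clock: 18.62
position: [653.8, -17.7, 207.9]
ee_rot: [-0.586, 0.81, -0.0, 0.0]
contact_force: [-1.8, -1.4, 0.4]
gripper_width: 9.9
grasp_force: 59.2
```

```bash
python3 - <<'E'
from h import *
s=read_state();p=np.array(s['position']);d=p-[490.5,36.5,23.4];cx=np.array([np.cos(.3175),-np.sin(.3175)])
print(p,'f',d[:2]@cx,'lat',d[:2]@[-cx[1],cx[0]],s['contact_force'])
E
```

```text
[653.80927059 -17.66618387 207.86693425] f 172.05716416255683 lat -0.4749685748090155 [-1.82204174 -1.43608161  0.4009784 ]
```

Call:
arm_command:
  steps: [0, -0.003, 0, 0, 0, -0.002, 0, 0, 0, -0.001, 0, 0, 0, 0, 0, 0, 0, 0, 0, 0, 0, 0, 0, 0]

```text
clock: 19.38
position: [659.3, -19.4, 207.9]
ee_rot: [-0.586, 0.81, -0.0, -0.0]
contact_force: [-2.4, -2.7, 2.4]
gripper_width: 10.0
grasp_force: 59.4
```

```bash
python3 - <<'E'
from h import *
cx=np.array([np.cos(.3175),-np.sin(.3175)])
for i in range(3):
  s=read_state();p=np.array(s['position']);d=p-[490.5,36.5,23.4]
  print(p.round(1),'f',d[:2]@cx,s['contact_force'].round(1) if hasattr(s['contact_force'],'round') else s['contact_force'])
  save('side' if i else 'scene','f%d'%i)
a=cv2.imread('pics/f0.png')[60:340,200:400];b=cv2.imread('pics/f1.png')[130:320,260:450]
cv2.imwrite('pics/v5.png',np.hstack([cv2.resize(a,(400,560),interpolation=2),cv2.copyMakeBorder(cv2.resize(b,(400,400),interpolation=2),0,160,0,0,0)]))
o=np.array([577.3,-44.6]);cy=np.array([-cx[1],cx[0]])
for y in(-50,150):
  for z in(78,216):
    X=[*(o+cx*70+cy*y),z];print(y,z,((proj('f0',X)-[200,60])*2).round(),((proj('f1',X)-[260,130])*400/190+[400,0]).round())
E
```

```text
[659.3 -19.4 207.9] f 177.81735933368662 [-2.4 -2.7  2.4]
[659.3 -19.4 207.9] f 177.8068280285369 [-3.6 -2.6  4.1]
[659.3 -19.5 208. ] f 177.82392110257177 [-3.8 -2.9  3.5]
-50 78 [101. 361.] [612. 334.]
-50 216 [ 90. 225.] [624. 212.]
150 78 [236. 473.] [622. 226.]
150 216 [238. 324.] [633. 115.]
```

View pics/v5.png

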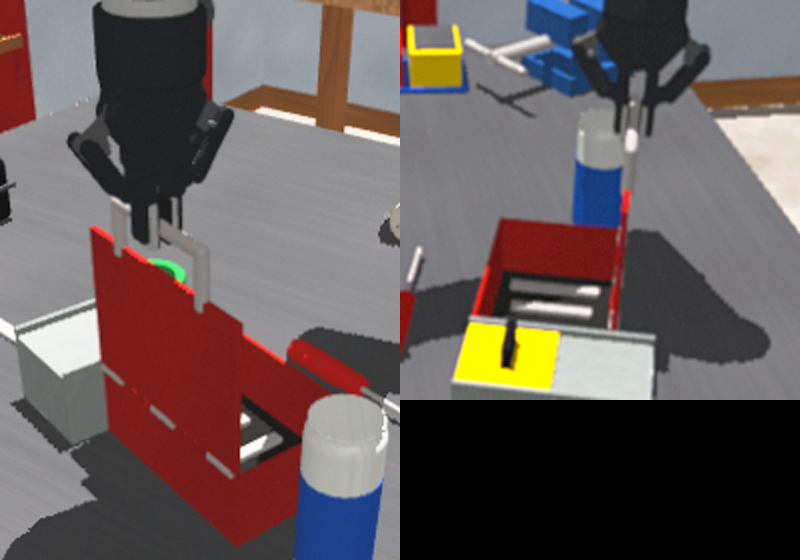

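The lid corners at (92,228) and (241,322) in the scene crop match the upright prediction of (90,225) and (238,324). The cover is shut and the bystanders haven't moved. Handing in.

```bash
python3 -c "
from bench import *
print(job_done())"
```

```text
the job is handed in; nothing more can be done
None
```

The yellow cover is fully shut against its end stop, and the lid is upright at its balance point (within about 1°) with the gripper still holding the bar; I handed the job in at about 19.5 s but got no verdict back.

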